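# Tare the studio scale to a mixing cup

## Task

Stand the open mixing cup upright on the middle of the scale's round pan and let go of it; then turn the ribbed bezel of the dial until its broad zero bar lines up with the needle, so that the scale reads zero with the cup on it. Leave the cup on the pan and the bezel set, and leave the other things on the table where they are.

Things in the scene. Friction and masses are not known exactly. Their poses are not given: they have to be found in the camera images.
- scale: Grey spring scale, fixed to the table, housing 170 x 280 mm and 55 mm high. Origin at the centre of its underside; the pan is at its +y end, the dial at its -y end, both facing up; z up.
- pan: Round flat steel weighing pan, 120 mm across and 6 mm thick, without a lip. Origin at the centre of its underside, in the scale's frame at (0, 75, 69) mm when empty; its upper face is 6 mm above the origin. It sinks 2 to 6 mm under the cup, 11 mm at most.
- bezel_grip (a point): Centre of the bezel, on the dial's upright axis, half-way up the bezel, in the scale's frame at (0, -80, 81) mm. The bezel is a round ribbed aluminium ring with the white dial face in it, 58 mm across and 22 mm high (its underside 70 mm, its top 92 mm above the table), on a turret 48 mm across and 15 mm high; grip it across the outside from above, at any yaw.
- zero_mark (a point): The zero bar: a broad black bar, 4 mm wide, on the dial face and across the bezel's rim, that turns with the bezel (the other 23 division marks, 15 degrees apart, are thin). This point is 22 mm from the dial's axis; the point's x axis points outward from the dial's axis through the bar.
- needle_tip (a point): Point of the needle: a thin black pointer, 2 mm wide, that turns over the dial face, 22 mm from axis to tip, with a brass hub in the middle and a 3 mm tail; it cannot be touched. The point's x axis points from the dial's axis to the tip.
- bezel (a joint): Angle of the bezel, rad, growing clockwise seen from above; at 0 the zero bar points along the scale's +x. Stops at -0.6 and 2.6. Stays where it is left.
- needle (a joint): Angle of the needle, rad, same zero and sense as the bezel's, so the scale reads zero when the two are equal. It is 0 with the pan empty and turns clockwise with the load, about 4.4 rad per kg; it settles within a second.
- cup: White open ceramic mixing cup without a handle, straight-sided, 58 mm outside diameter, 75 mm tall, wall 4 mm, 0.15 to 0.31 kg, standing upright on the table to one side of the scale. Origin at the centre of its underside, z up.
- jar: Bystander: closed jar with a steel cap, 60 mm diameter, 85 mm tall, standing on the other side of the scale. Origin at the centre of its underside.
- tin: Bystander: closed paint tin, 74 mm diameter, 100 mm tall, beyond the scale. Origin at the centre of its underside.
- brush: Bystander: paint brush lying on the table beyond the scale. Its origin is under its middle.
Mind the look-alikes: they are no part of the job. Leave any green or purple look-alike of the cup alone.

How it is judged (in metres and radians):
On the way, in this order (a step that is already met when the one before it is completed fails the run):
1. the cup stands released and still on the middle of the pan (horizontal distance between cup and pan below 0.03 m and contact force between cup and pan above 0.8 N and contact force between cup and the arm below 0.05 N and contact force between cup and the fingers below 0.05 N and angle between cup's own z axis and vertical below 0.1 rad and linear speed of cup below 0.02 m/s and velocity of joint needle between -0.15 and 0.15 rad/s), for 0.3 s.
2. the bezel's zero bar is turned to the needle, with the cup on the pan (horizontal distance between zero_mark and needle_tip below 0.0022 m and contact force between cup and pan above 0.8 N), for 0.3 s.
At the end, for the whole second after the job is handed in: The cup stands upright (within 0.1 rad) and still on the pan, its centre within 30 mm of the pan's, and the middle of the zero bar lies within 2.2 mm of the needle's tip (0.1 rad, well under half a division) (all of step 2 and horizontal distance between cup and pan below 0.03 m and angle between cup's own z axis and vertical below 0.1 rad and linear speed of cup below 0.02 m/s and velocity of joint bezel between -0.05 and 0.05 rad/s); the robot touches nothing.
It fails at once if the jar, the tin or the brush is moved by more than 30 mm (distance of any of jar, tin, brush from where it was at the start of the episode above 0.03 m).
It fails at once if the cup is tipped over (angle between cup's own z axis and vertical above 0.7 rad).
It also fails if it takes over 53 s, if anything falls off the work surface, if the arm or the gripper's body presses on something with over 40 N, if the wrist force passes 120 N, or if a joint passes its speed limit or range.

## Robot

A 6-joint arm with a two-finger parallel gripper is mounted at the origin on the work surface. World frame = base frame: x ahead of the robot, y to its left, z up, the work surface at z = 0. Lengths are in mm, angles in rad, forces in N, time in s.
With the tool pointing down it reaches from about 275 to 750 mm from the base axis. Payload 10.2 kg.
Tool frame: the origin (TCP) lies between the finger pads; the fingertips stand 19 mm ahead of it and the grasp point (between the pads) is the TCP; x points along the fingers, y is the direction in which the jaws open and shut, and the axes are right-handed (so a half turn about x gives the same grasp; the last joint's range is limited). The gripper opens to 85 mm and grips with 20 to 120 N. Pads are 22 mm wide; open, the fingers measure 114 mm over their backs; the gripper's body (76 mm by 85 mm) begins 54 mm behind the grasp point. The pads swing forward as they close: fully open they stand 13 mm farther back than shut.
Start: joints at [0.931, 0.313, 1.498, -0, 1.331, -0.223], TCP at [212.552, 480.055, 210.694] pointing down, gripper open.
Joint ranges: [-2.94, 2.94], [-0.97, 2.17], [0.19, 2.56], [-1.23, 4.37], [0.02, 3.11], [-2.88, 2.88]. Speed limits (rad/s): [2.39, 2.39, 3.01, 3.14, 3.14, 3.14].

## Interface

Orientations are given as a unit quaternion [w, x, y, z].
In Python, from rig import ctrl, optics, workorder gives the robot as it stands.
- The arm moves only by the shell command python3 -m pendant 'ROWS' [OPENING] [FORCE]. ROWS is JSON, one flat list of numbers, 6 for each row, row after row: the shift along the tool's x, y, z each as a share of 25 cm, from -1 to 1, then the turn, a rotation vector about the tool's x, y, z each as a share of pi rad, from -1 to 1. In form: [tx, ty, tz, rx, ry, rz, tx, ty, tz, rx, ry, rz, ...]. A call has 1 to 12 rows; each row is the pose to reach, as a shift and turn from the pose measured when the call began, along the tool's axes at that moment, turning the shorter way round; what a row does not reach only later rows make up. A row lasts 1/12 s, in which the tool goes at most 41.7 mm and 7.16 degrees, less where a joint would pass 70% of its speed; a pose out of reach is approached as far as the arm can. A call with a number of a shift or a turn outside -1 to 1 is refused whole. A call with a gripper value outside its range is refused whole. OPENING is the opening, from -1 (shut) to 1 (fully open), set as the call begins (- or left out, the last holds). The fingers move at their own pace and stop on an object; FORCE is the grip in N (left out, the last holds). Time passes only in rows, so rows that repeat a pose let the fingers close. It gives the time, the measured TCP pose, the force and the opening at its end, in the units of the state.
- ctrl.sense(): the state, without advancing time (a new reading comes with each control period).
- optics.capture(name): name is "scene" or "top" or "wrist"; returns the picture (400x640x3 uint8, red, green, blue); there is no depth.
- optics.camera_info(name): a dict with "camera_matrix" (3x3 intrinsics, pixels), "eye" and "rotation" of the camera in the world; the wrist camera has in their place "T_tool_cam" (4x4, takes a point from camera to tool coordinates, whose origin is the TCP and whose axes are the tool frame's). Camera axes: x right, y up, looking along -z (the intrinsics and any distortion apply to the point x, -y, -z); pixel columns grow to the right and rows downward; lengths in mm; the calibration is good to about 2 mm. A picture is of the moment at which its call begins: read the wrist's pose just before it. camera_info takes no time and is no camera call.
- workorder.finish_job(): hands the job in, once; it reports no verdict.
The state is a dict: "time_s": time; "joints": joint angles; "dq": joint speeds; "tau": joint torques, N m; "eef_pos": TCP position; "ee_rot": TCP orientation; "force": force on the tool from outside, world axes, zero at the start; "wrist_torque": the same for the moment, N m; "grip_width": opening from 0.0 (shut) to 1.0 (fully open).
Only numpy, scipy, OpenCV 4.12 (cv2) and the standard library are available. Lean on these libraries where they do the work, as an engineer would, in place of code of your own. Each camera call takes 0.05 s, during which the arm holds its last target.

## Working session

There is one attempt and no reset: what is moved stays moved. The work goes in short steps, Python scripts to look and compute and a shell command to move; the robot and the scene stay as the last step left them, time stands still between calls to the robot, and variables do not carry over. Pictures are saved under pics/ and viewed, and the job is handed in when it is done.

```bash
ls; mkdir -p pics
python3 - <<'E'
from rig import ctrl, optics, workorder
import cv2, numpy as np
s=ctrl.sense(); print(s)
for n in ["scene","top","wrist"]:
    im=optics.capture(n); cv2.imwrite(f"pics/{n}0.png",im[:,:,::-1]); 
    i=optics.camera_info(n); print(n,{k:np.round(np.array(v),4).tolist() if not isinstance(v,str) else v for k,v in i.items()})
E
```

```text
pics
{'time_s': 0.0, 'joints': array([ 9.30630051e-01,  3.13438282e-01,  1.49843247e+00, -3.35199680e-06,
        1.33105196e+00, -2.23407851e-01]), 'dq': array([ 0.00047671, -0.00229917, -0.00148875, -0.00043865, -0.00064499,
       -0.0003483 ]), 'tau': array([-2.80996292e-04, -4.12260675e+01, -2.59748304e+01, -1.59319407e-04,
        4.12747133e-03, -2.44552018e-05]), 'eef_pos': array([212.35397483, 479.81318544, 210.14284645]), 'ee_rot': array([ 0.69161445,  0.14585445,  0.69200595, -0.14670958]), 'force': array([-0.25156548,  0.67759496,  0.34825756]), 'wrist_torque': array([0.04391072, 0.02769957, 0.03060745]), 'grip_width': 0.99862905182954}
scene {'camera_matrix': [[399.422, 0.0, 323.8883], [0.0, 399.422, 201.1069], [0.0, 0.0, 1.0]], 'eye': [1344.8815, 153.0238, 908.8438], 'rotation': [0.6061, 0.2403, 0.2837, 0.7032]}
top {'camera_matrix': [[388.4853, 0.0, 322.5385], [0.0, 388.4853, 202.389], [0.0, 0.0, 1.0]], 'eye': [418.4481, 22.8858, 1020.9003], 'rotation': [-0.6939, -0.068, 0.0423, 0.7156]}
wrist {'camera_matrix': [[351.1627, 0.0, 317.0226], [0.0, 351.1627, 202.4442], [0.0, 0.0, 1.0]], 'T_tool_cam': [[0.0004, 0.3269, -0.945, -162.9285], [1.0, 0.0006, 0.0006, -1.0009], [0.0008, -0.945, -0.3269, -84.634], [0.0, 0.0, 0.0, 1.0]]}
```

View pics/top0.png

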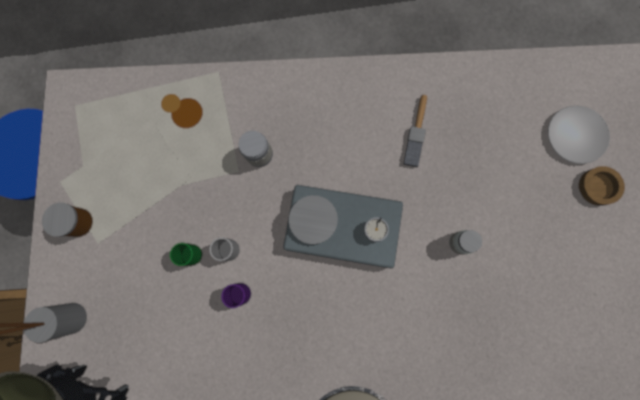

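View pics/scene0.png

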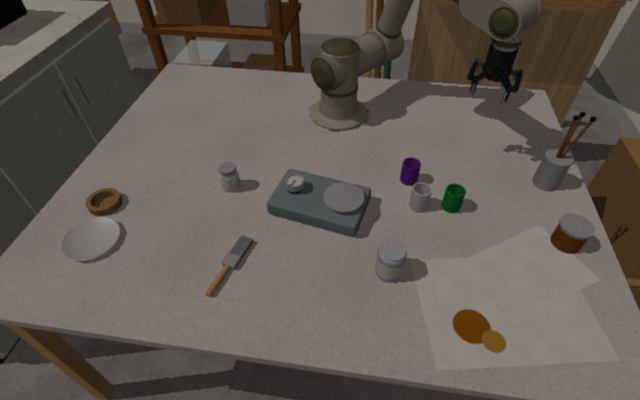

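View pics/wrist0.png

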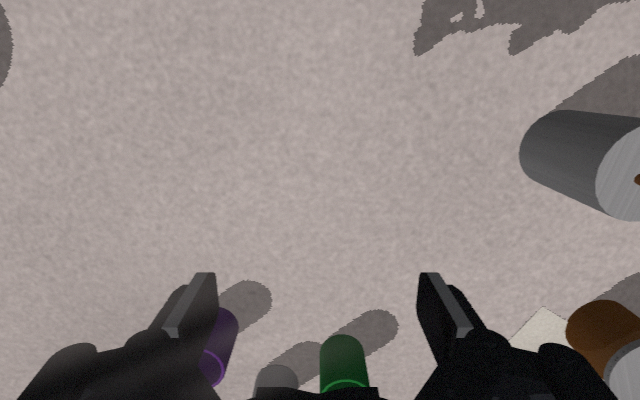

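The top view shows the white cup at about (221,250), green at (185,254), purple at (236,295). The scale pan is at about (313,220) and the dial at (375,229). Next I'll write helpers and zoom in.

```bash
cat > h.py <<'E'
from rig import ctrl, optics, workorder
import cv2, numpy as np
from scipy.spatial.transform import Rotation as R
def Rq(q): return R.from_quat([q[1],q[2],q[3],q[0]])
def campose(n,s=None):
    i=optics.camera_info(n); K=np.array(i["camera_matrix"])
    if n=="wrist":
        s=s or ctrl.sense(); T=np.array(i["T_tool_cam"]); Rt=Rq(s["ee_rot"]).as_matrix()
        return K,Rt@T[:3,3]+s["eef_pos"],Rt@T[:3,:3]
    q=np.array(i["rotation"]); M=Rq(q).as_matrix() if q.ndim==1 else q
    return K,np.array(i["eye"]),M
def proj(n,p,s=None):
    K,e,M=campose(n,s); c=(np.atleast_2d(p)-e)@M; c=c*[1,-1,-1]; u=c@K.T
    return u[:,:2]/u[:,2:]
def back(n,uv,z,s=None):
    K,e,M=campose(n,s); uv=np.atleast_2d(uv).astype(float)
    d=np.c_[uv,np.ones(len(uv))]@np.linalg.inv(K).T; d=d*[1,-1,-1]; d=d@M.T
    return e+d*((z-e[2])/d[:,2])[:,None]
def crop(im,x0,y0,x1,y1,f,name):
    cv2.imwrite(name,cv2.resize(im[y0:y1,x0:x1,::-1],None,fx=f,fy=f,interpolation=cv2.INTER_CUBIC))
E
python3 - <<'E'
from h import *
top=cv2.imread("pics/top0.png")[:,:,::-1]
crop(top,280,180,410,275,6,"pics/top_scale.png")
crop(top,160,225,260,315,6,"pics/top_cup.png")
sc=cv2.imread("pics/scene0.png")[:,:,::-1]
crop(sc,260,150,480,250,3.6,"pics/scene_c.png")
for n,uv,z in [("pan",(313,220),75),("dial",(375,229),92),("cup",(221,250),75)]:
    print(n,back("top",uv,z).round(1))
print("table corners",back("top",[(48,70),(0,400)],0).round(0))
s=ctrl.sense();print(Rq(s["ee_rot"]).as_matrix().round(3))
E
```

```text
pan [[525.1  79.8  75. ]]
dial [[496.9 -68.6  92. ]]
cup [[458.6 306.8  75. ]]
table corners [[995. 843.   0.]
 [ 99. 892.   0.]]
[[-0.001  0.405  0.914]
 [-0.001  0.914 -0.405]
 [-1.    -0.001 -0.   ]]
```

View pics/top_scale.png

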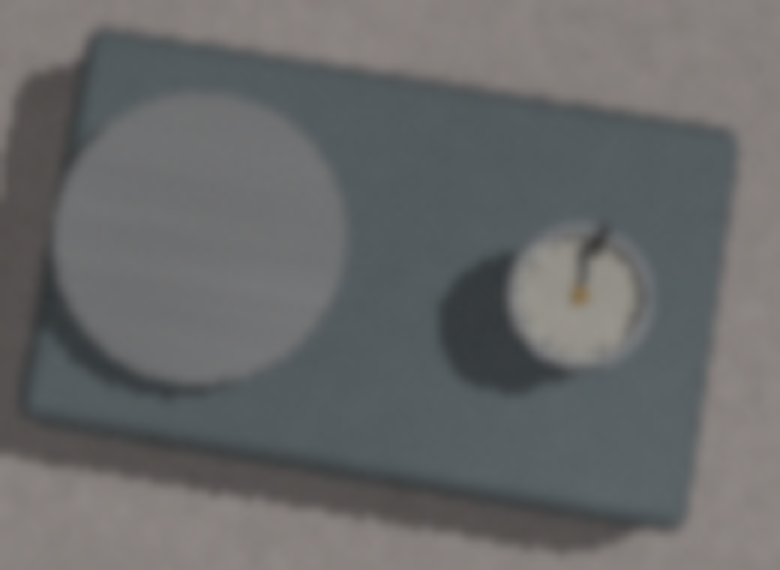

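View pics/top_cup.png

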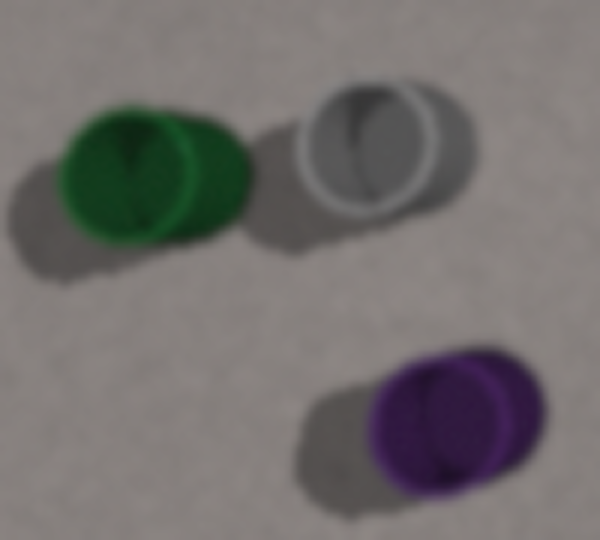

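View pics/scene_c.png

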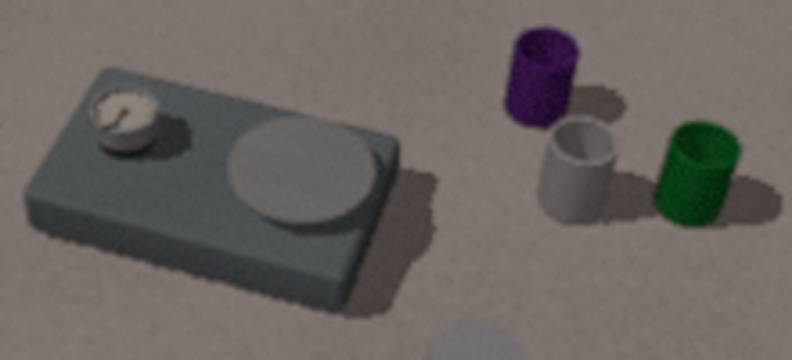

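In the zoomed top view, the cup rim centre is at about (220.8,249.2), green at (180.9,253.7), purple at (232.9,295.3), the pan centre at (312.9,219) and the dial hub at (376.1,228.7). The needle points up and the zero bar sits just clockwise of it. I'll now cross-check these with the scene camera.

```bash
cat >> h.py <<'E'
def tri(obs):
    A=[];b=[]
    P=np.zeros((3,3));q=np.zeros(3);rays=[]
    for n,uv in obs:
        K,e,M=campose(n); d=back(n,uv,0)[0]-e; d/=np.linalg.norm(d); W=np.eye(3)-np.outer(d,d); P+=W;q+=W@e; rays.append((e,W))
    p=np.linalg.solve(P,q); return p,[np.linalg.norm(W@(p-e)) for e,W in rays]
E
python3 - <<'E'
from h import *
def c(x,y,f,x0,y0): return ((x+.5)/f-.5+x0,(y+.5)/f-.5+y0)
T=lambda x,y:c(x,y,6,280,180); U=lambda x,y:c(x,y,6,160,225); S=lambda x,y:c(x,y,3.6,260,150)
O={"cup":(U(367,148),S(583,142),75),"green":(U(128,175),S(704,143),75),"purple":(U(440,425),S(545,49),75),"pan":(T(200,237),S(302,170),75),"dial":(T(579,295),S(124,110),90)}
for k,(a,b,z) in O.items():
    p,e=tri([("top",a),("scene",b)])
    print(k,"top",back("top",a,z)[0].round(1),"scene",back("scene",b,z)[0].round(1),"tri",p.round(1),np.round(e,1))
# scale top corners z=55
for x,y in [(88,28),(740,125),(685,528),(28,412)]: print(back("top",T(x,y),55)[0].round(1))
print(proj("wrist",ctrl.sense()["eef_pos"]))
E
```

```text
cup top [460.4 307.4  75. ] scene [468.7 308.1  75. ] tri [460.8 309.6  67.4] [0.1 0.1]
green top [452.3 405.9  75. ] scene [455.6 406.3  75. ] tri [452.4 407.2  72. ] [0.1 0.1]
purple top [349.5 276.4  75. ] scene [355.7 277.1  75. ] tri [349.1 277.9  69.5] [0. 0.]
pan top [527.3  80.   75. ] scene [534.1  83.   75. ] tri [528.   81.4  68.5] [1. 1.]
dial top [497.6 -71.5  90. ] scene [500.9 -69.8  90. ] tri [497.7 -71.2  86.9] [0.6 0.6]
[620.3 126.6  55. ]
[ 569.3 -145.2   55. ]
[ 404.5 -113.2   55. ]
[459.2 154.2  55. ]
[[319.20240882 254.09289963]]
```

Top view: the cup is at (460,307), the pan at (527,80) and the dial at (498,-71.5). Pan to dial comes out at 154 mm against an expected 155, with the scale yawed about 11° clockwise. The current jaw axis (66°) clears the green cup, so no yaw change is needed. I'm moving towards the cup at the current height.

```bash
python3 -m pendant '[0,-0.11,0.5,0,0,0, 0,-0.22,0.95,0,0,0, 0,-0.22,0.95,0,0,0, 0,-0.22,0.95,0,0,0, 0,-0.22,0.95,0,0,0, 0,-0.22,0.95,0,0,0, 0,-0.22,0.95,0,0,0, 0,-0.22,0.95,0,0,0, 0,-0.22,0.95,0,0,0]' 1 40
python3 - <<'E'
from h import *
s=ctrl.sense(); im=optics.capture("wrist"); cv2.imwrite("pics/w1.png",im[:,:,::-1])
print(s["time_s"],s["eef_pos"],s["force"],Rq(s["ee_rot"]).as_matrix().round(3).tolist())
print(proj("wrist",[[460,307,75],[452,406,75],[349,276,75],[527,80,75]],s).round(1))
E
```

```text
time_s: 0.9
eef_pos: [406.9, 333.6, 210.1]
ee_rot: [0.691, 0.146, 0.692, -0.147]
force: [-0.5, 0.2, 0.9]
grip_width: 0.999
0.9 [406.90628838 333.60841839 210.07034234] [-0.54200083  0.21264003  0.87549249] [[-0.001, 0.405, 0.914], [-0.001, 0.914, -0.405], [-1.0, -0.001, -0.001]]
[[315.5 243.8]
 [413.3 195.6]
 [229.4 149.4]
 [148.6 372.6]]
```

View pics/w1.png

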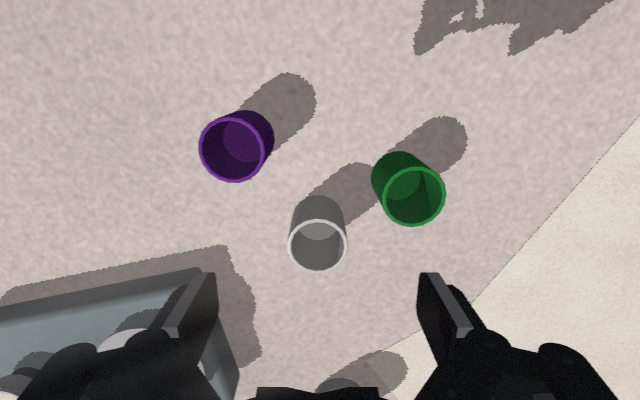

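The wrist view shows the white cup rim centred at about (317.5,245), with the fingers well clear. Green is at (414,196) and purple at (234,150). I'll fit the rim ellipse.

Run:
```python
from h import *
im=cv2.imread("pics/w1.png"); g=cv2.cvtColor(im,cv2.COLOR_BGR2GRAY)
sub=g[190:290,270:370]; hsv=cv2.cvtColor(im,cv2.COLOR_BGR2HSV)[190:290,270:370]
# bright neutral pixels: rim ring
m=((sub>175)&(hsv[:,:,1]<14)).astype(np.uint8)
n,l,st,c=cv2.connectedComponentsWithStats(m); k=1+np.argmax(st[1:,4]); print(st[k],c[k])
pts=np.argwhere(l==k)[:,::-1].astype(np.float32); hull=cv2.convexHull(pts)
e=cv2.fitEllipse(hull); print(e)
uv=(e[0][0]+270,e[0][1]+190); print(uv)
s=ctrl.sense(); p=back("wrist",uv,75,s)[0]; print("cup",p.round(1))
Rt=Rq(s["ee_rot"]).as_matrix(); d=Rt.T@(np.array([p[0],p[1],52])-s["eef_pos"]); print("tool shift mm",d.round(1),"share",(d/250).round(3))
# rim diameter check
a=e[1][0]/2; print("diam est", np.linalg.norm(back("wrist",(uv[0]-29,uv[1]),75,s)-back("wrist",(uv[0]+29,uv[1]),75,s)))
```

```text
[ 17  29  61  55 484] [46.91322314 55.67355372]
((46.99489212036133, 56.050682067871094), (54.20895767211914, 59.9888916015625), 92.83732604980469)
(316.9948921203613, 246.0506820678711)
cup [462.5 307.8  75. ]
tool shift mm [158.2  -1.2  61.8] share [ 0.633 -0.005  0.247]
diam est 54.43426834873063
```

The cup is at (462.5,307.8), within 2 mm of the top view, and the rim is 56–58 mm across as it should be. I'm moving over it and descending to TCP z≈50.

```bash
python3 -m pendant '[0.1,-0.005,0.2,0,0,0, 0.3,-0.005,0.245,0,0,0, 0.35,-0.005,0.245,0,0,0, 0.45,-0.005,0.245,0,0,0, 0.55,-0.005,0.245,0,0,0, 0.62,-0.005,0.245,0,0,0, 0.64,-0.005,0.245,0,0,0, 0.64,-0.005,0.245,0,0,0, 0.64,-0.005,0.245,0,0,0]' 1 40
python3 - <<'E'
from h import *
s=ctrl.sense(); im=optics.capture("wrist"); cv2.imwrite("pics/w2.png",im[:,:,::-1]); print(s["eef_pos"],s["force"])
E
```

```text
time_s: 1.7
eef_pos: [462.0, 308.8, 51.2]
ee_rot: [0.692, 0.146, 0.692, -0.146]
force: [0.3, 0.0, 0.1]
grip_width: 0.999
[461.96292024 308.78796235  51.17127166] [0.32473717 0.00976267 0.11199703]
```

View pics/w2.png

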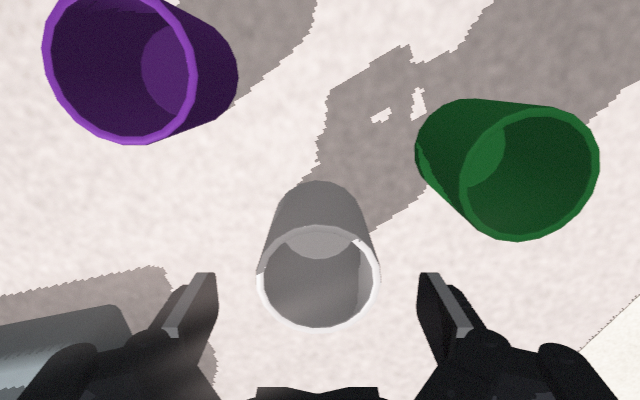

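The cup sits centred between the open fingers, with its rim centre at (318,277) and the fingers at 215 and 418. I'm closing the gripper.

```bash
python3 -m pendant '[0,0,0,0,0,0, 0,0,0,0,0,0, 0,0,0,0,0,0, 0,0,0,0,0,0, 0,0,0,0,0,0, 0,0,0,0,0,0, 0,0,0,0,0,0, 0,0,0,0,0,0]' -1 40
python3 - <<'E'
from h import *
s=ctrl.sense(); im=optics.capture("wrist"); cv2.imwrite("pics/w3.png",im[:,:,::-1]); print(s["time_s"],s["eef_pos"],s["force"],s["grip_width"])
E
```

```text
time_s: 2.42
eef_pos: [462.7, 308.7, 52.4]
ee_rot: [0.693, 0.146, 0.691, -0.145]
force: [0.5, 0.6, -0.7]
grip_width: 0.002
2.4167 [462.66512665 308.65009697  52.40417159] [ 0.54314337  0.61082638 -0.66379897] 0.0017666414458753067
```

View pics/w3.png

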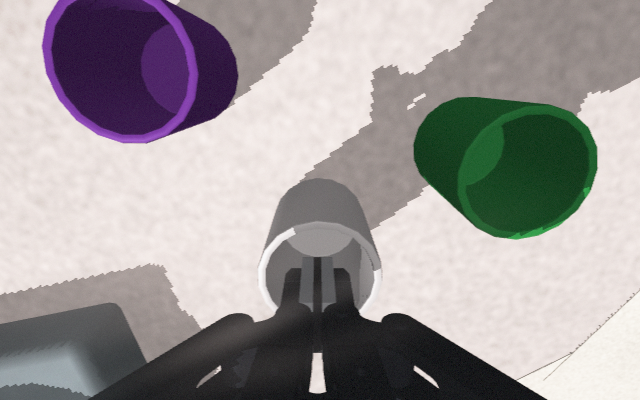

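The gripper shut fully (width 0.002) and the fingers show over the cup's open mouth with no force. They appear to have closed above the rim, so I need to check where the fingertips really are against the TCP. I'll look with the other cameras.

Run:
```python
from h import *
s=ctrl.sense()
im=optics.capture("scene"); im2=optics.capture("top")
e=s["eef_pos"]; ax=Rq(s["ee_rot"]).as_matrix()[:,0]
for n,I,nm,w in [("scene",im,"sc3",(360,120,500,230)),("top",im2,"tp3",(150,200,290,310))]:
    pts=proj(n,[e+ax*k for k in (-54,-20,0,19)]); print(n,pts.round(1).tolist())
    J=I.copy()
    x0,y0,x1,y1=w; f=5
    C=cv2.resize(J[y0:y1,x0:x1,::-1],None,fx=f,fy=f,interpolation=cv2.INTER_CUBIC)
    C=cv2.convertScaleAbs(C,alpha=1.5)
    for p,col in zip(pts,[(255,0,0),(255,255,0),(0,0,255),(0,255,255)]):
        cv2.circle(C,tuple(((p+.5-[x0,y0])*f).astype(int)),4,col,-1)
    cv2.imwrite(f"pics/{nm}.png",C)
```

```text
scene [[423.6, 180.1], [421.6, 188.4], [420.4, 193.1], [419.4, 197.5]]
top [[216.4, 248.0], [220.6, 248.5], [223.0, 248.8], [225.2, 249.1]]
```

View pics/sc3.png

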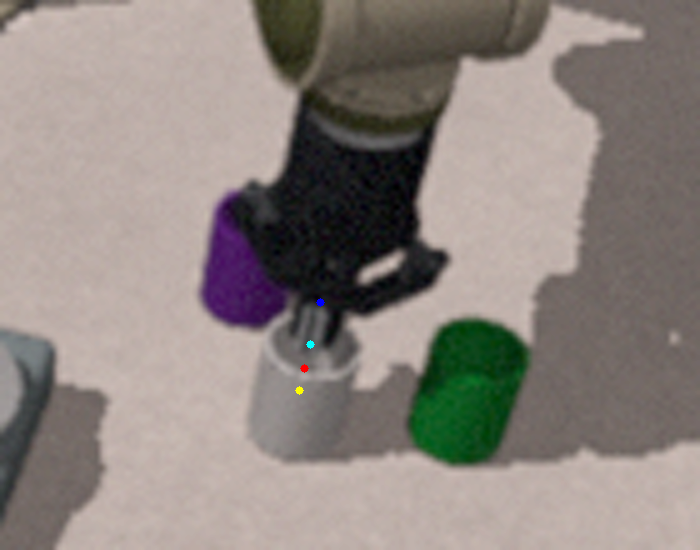

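View pics/tp3.png

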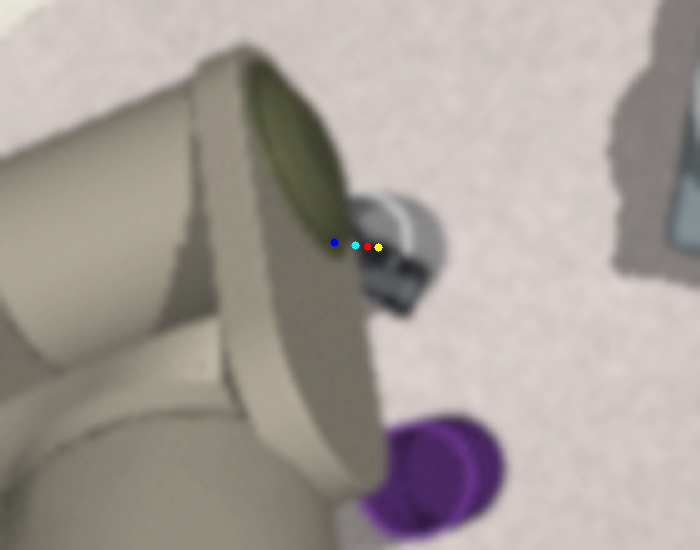

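The scene view confirms it. The shut fingertips sit at rim level, about 42 mm behind where the stated TCP puts them; they are at tool x≈-23 shut and -37 open. The cup hasn't moved. I'll lift 40 mm, open, and descend again with the true fingertip offset.

```bash
python3 -m pendant '[-0.08,0,0,0,0,0, -0.16,0,0,0,0,0, -0.16,0,0,0,0,0, -0.16,0,0,0,0,0]' -1 40; python3 -m pendant '[0,0,0,0,0,0, 0,0,0,0,0,0, 0,0,0,0,0,0, 0,0,0,0,0,0, 0,0,0,0,0,0, 0,0,0,0,0,0, 0,0,0,0,0,0, 0,0,0,0,0,0]' 1 40
python3 - <<'E'
from h import *
s=ctrl.sense(); im=optics.capture("wrist"); cv2.imwrite("pics/w4.png",im[:,:,::-1]); print(s["time_s"],s["eef_pos"],s["force"],s["grip_width"],Rq(s["ee_rot"]).as_matrix().round(3).tolist())
g=cv2.cvtColor(im,cv2.COLOR_RGB2GRAY)
print(proj("wrist",[[s["eef_pos"][0],s["eef_pos"][1],75]],s))
E
```

```text
time_s: 2.9
eef_pos: [462.4, 309.0, 91.6]
ee_rot: [0.693, 0.146, 0.691, -0.145]
force: [0.6, -0.5, -0.5]
grip_width: -0.001
time_s: 3.57
eef_pos: [462.4, 309.0, 91.6]
ee_rot: [0.692, 0.146, 0.691, -0.145]
force: [0.1, -0.7, 0.0]
grip_width: 0.999
3.5667 [462.3603091  309.03541355  91.5791241 ] [ 0.1122625  -0.68482843  0.02401749] 0.9989905001474462 [[0.002, 0.403, 0.915], [0.0, 0.915, -0.403], [-1.0, 0.001, 0.001]]
[[319.00770086 240.31194804]]
```

View pics/w4.png

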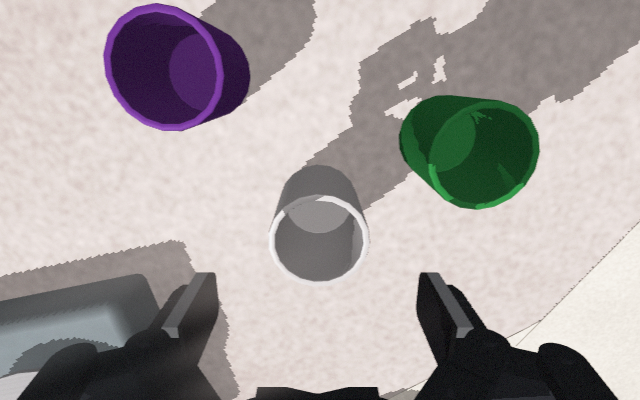

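The cup rim at (319,239) matches the tool axis projection (319,240), so it is undisturbed and centred. I'm descending 92 mm to reported z≈0, which should put the true pad centre near z≈50, and checking before closing.

```bash
python3 -m pendant '[0.1,0,0,0,0,0, 0.2,0,0,0,0,0, 0.28,0,0,0,0,0, 0.34,0,0,0,0,0, 0.366,0,0,0,0,0, 0.366,0,0,0,0,0, 0.366,0,0,0,0,0]' 1 40
python3 - <<'E'
from h import *
s=ctrl.sense(); im=optics.capture("wrist"); cv2.imwrite("pics/w5.png",im[:,:,::-1]); print(s["time_s"],s["eef_pos"],s["force"],s["grip_width"])
E
```

```text
time_s: 4.2
eef_pos: [462.9, 309.2, 0.6]
ee_rot: [0.693, 0.146, 0.691, -0.145]
force: [-0.2, 0.8, 1.1]
grip_width: 0.999
4.2 [462.86197666 309.18885071   0.63684324] [-0.20146771  0.75220607  1.05145048] 0.9985405707389463
```

View pics/w5.png

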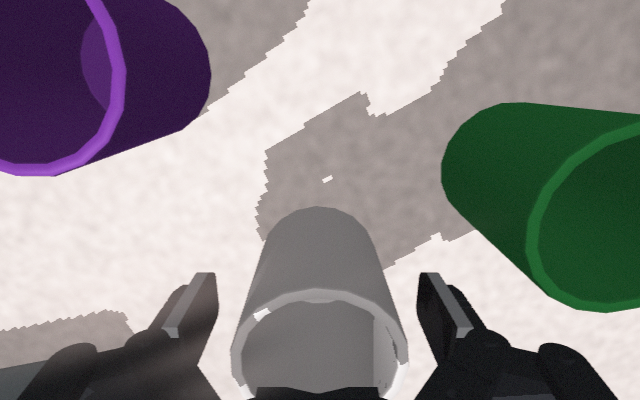

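The fingers now straddle the cup: the rim spans x 232–408 and the tips reach down its sides at 215 and 418. I'm closing with 40 N.

```bash
python3 -m pendant '[0,0,0,0,0,0, 0,0,0,0,0,0, 0,0,0,0,0,0, 0,0,0,0,0,0, 0,0,0,0,0,0, 0,0,0,0,0,0]' -1 40
python3 - <<'E'
from h import *
s=ctrl.sense(); im=optics.capture("wrist"); cv2.imwrite("pics/w6.png",im[:,:,::-1]); print(s["time_s"],s["eef_pos"],s["force"],s["grip_width"])
E
```

```text
time_s: 4.75
eef_pos: [463.7, 309.6, 2.2]
ee_rot: [0.694, 0.147, 0.69, -0.145]
force: [-0.2, -1.0, 6.9]
grip_width: 0.656
4.75 [463.7475175  309.64520461   2.23156467] [-0.24142215 -0.97554776  6.92337537] 0.656354883990692
```

View pics/w6.png

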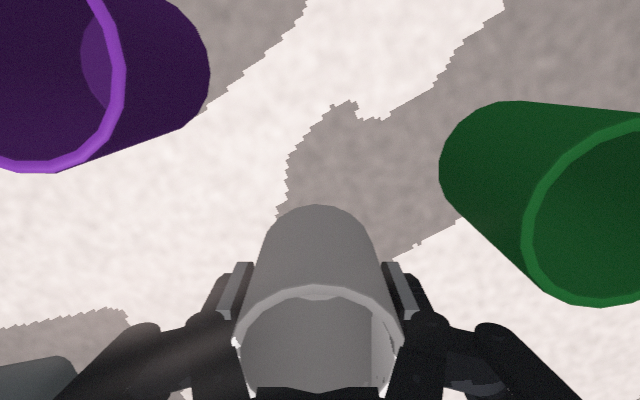

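Gripped at width 0.656 (≈56 mm) with the pads on both sides of the cup. I'm lifting 105 mm.

```bash
python3 -m pendant '[-0.06,0,0,0,0,0, -0.16,0,0,0,0,0, -0.28,0,0,0,0,0, -0.38,0,0,0,0,0, -0.42,0,0,0,0,0, -0.42,0,0,0,0,0]' -1 40
python3 - <<'E'
from h import *
s=ctrl.sense(); im=optics.capture("wrist"); cv2.imwrite("pics/w7.png",im[:,:,::-1]); print(s["time_s"],s["eef_pos"],s["force"],s["grip_width"])
Rt=Rq(s["ee_rot"]).as_matrix();print(Rt.round(4).tolist())
d=Rt.T@(np.array([529,81,s["eef_pos"][2]])-s["eef_pos"]); print(d.round(1),(d/250).round(3))
g=im.copy()
uv=proj("wrist",[[527.3,80,75],[529,81,75],[498,-71.5,90]],s); print(uv.round(1))
E
```

```text
time_s: 5.3
eef_pos: [464.1, 309.9, 109.2]
ee_rot: [0.695, 0.147, 0.689, -0.144]
force: [0.6, 0.0, -3.1]
grip_width: 0.657
5.3 [464.11635039 309.86884143 109.22361562] [ 0.63555846  0.00329217 -3.14654353] 0.6569350427168009
[[0.0088, 0.4028, 0.9152], [0.0034, 0.9153, -0.4029], [-1.0, 0.0067, 0.0067]]
[  -0.2 -183.3  151.6] [-0.001 -0.733  0.606]
[[  71.5  413. ]
 [  74.   414.1]
 [-135.5  466.9]]
```

View pics/w7.png

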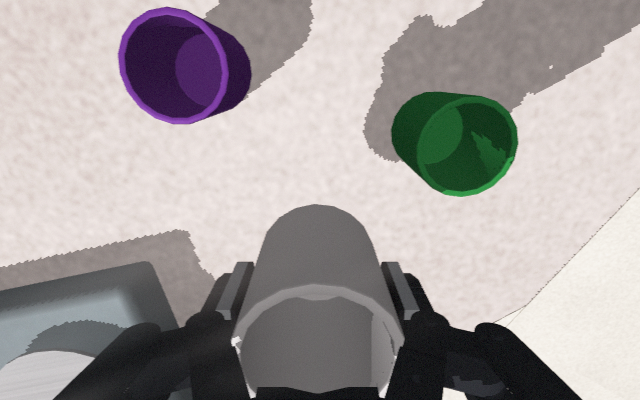

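The cup is held with no slip, and about 3 N of weight shows. I'm carrying it over the pan.

```bash
python3 -m pendant '[0,-0.08,0.06,0,0,0, 0,-0.19,0.155,0,0,0, 0,-0.3,0.25,0,0,0, 0,-0.41,0.34,0,0,0, 0,-0.52,0.43,0,0,0, 0,-0.62,0.51,0,0,0, 0,-0.7,0.58,0,0,0, 0,-0.73,0.606,0,0,0, 0,-0.73,0.606,0,0,0, 0,-0.73,0.606,0,0,0]' -1 40
python3 - <<'E'
from h import *
s=ctrl.sense(); im=optics.capture("wrist"); cv2.imwrite("pics/w8.png",im[:,:,::-1]); im=optics.capture("scene"); crop(im,260,100,460,250,4,"pics/sc8.png")
im=optics.capture("top"); crop(im,260,160,420,280,5,"pics/tp8.png")
print(s["time_s"],s["eef_pos"],s["force"],s["grip_width"])
Rt=Rq(s["ee_rot"]).as_matrix();print(Rt.round(4).tolist())
E
```

```text
time_s: 6.18
eef_pos: [527.5, 81.7, 105.6]
ee_rot: [0.693, 0.147, 0.691, -0.145]
force: [-0.2, 0.4, -2.5]
grip_width: 0.66
6.1833 [527.54923916  81.71287599 105.63157658] [-0.15933643  0.36961228 -2.4550593 ] 0.6604258646753338
[[0.003, 0.4035, 0.915], [0.0026, 0.915, -0.4035], [-1.0, 0.0036, 0.0016]]
```

View pics/w8.png

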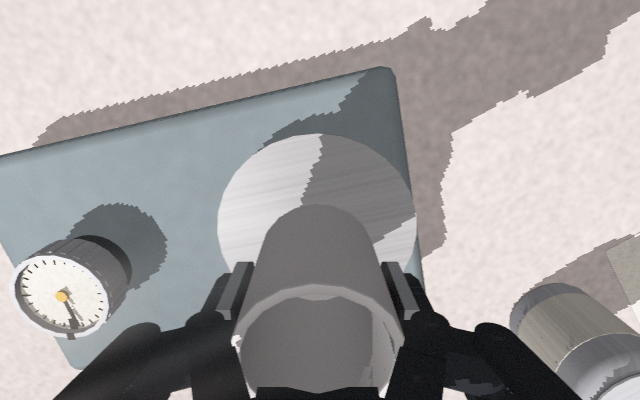

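View pics/sc8.png

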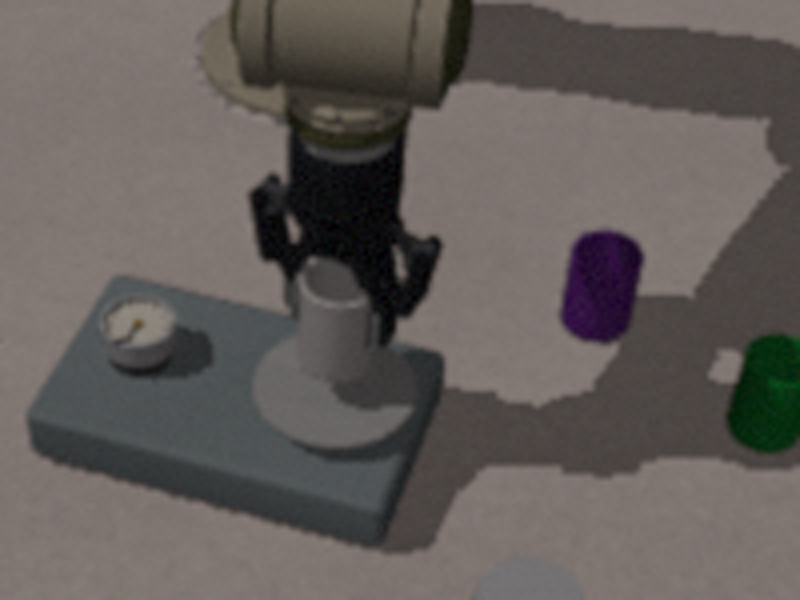

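View pics/tp8.png

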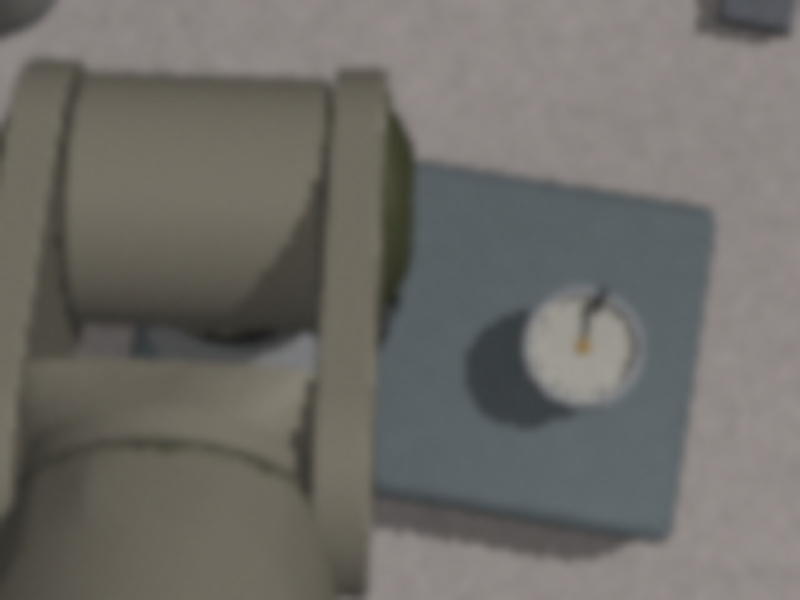

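In the wrist view the pan spans x 218–416 with its top edge at v=133, and the cup hangs above it. The dial face is visible at about (62,297). I'll check the pan centre by fitting its outline.

Run:
```python
from h import *
s=ctrl.sense(); im=cv2.imread("pics/w8.png")
t=np.linspace(0,2*np.pi,200)
def rim(c,r,z): return np.c_[c[0]+r*np.cos(t),c[1]+r*np.sin(t),np.full(200,z)]
# edges picked: points on pan outline in image; fit centre with r=60,z=75
obs=np.array([[321,133],[250,158],[278,141],[219,220],[224,193],[370,145],[404,178],[415,210],[417,235]],float)
w=back("wrist",obs,75,s)[:,:2]
from scipy.optimize import least_squares
f=least_squares(lambda p:np.hypot(*(w-p[:2]).T)-p[2],[528,81,60]); print(f.x.round(1),f.fun.round(1))
f2=least_squares(lambda p:np.hypot(*(w-p[:2]).T)-60,[528,81]); print(f2.x.round(1),f2.fun.round(1))
for c,r,z,col in [((f2.x),60,75,(0,0,255)),((527,80),60,75,(0,255,0))]:
    cv2.polylines(im,[proj("wrist",rim(c,r,z),s).round().astype(int)],True,col,1)
cv2.imwrite("pics/w8o.png",im)
```

```text
[529.4  81.5  59.7] [-0.1 -0.2 -0.2 -0.1  0.4  0.5  0.1 -0.6  0.3]
[529.7  81.3] [-0.  -0.2 -0.2 -0.4  0.2  0.6  0.  -0.8  0. ]
```

View pics/w8o.png

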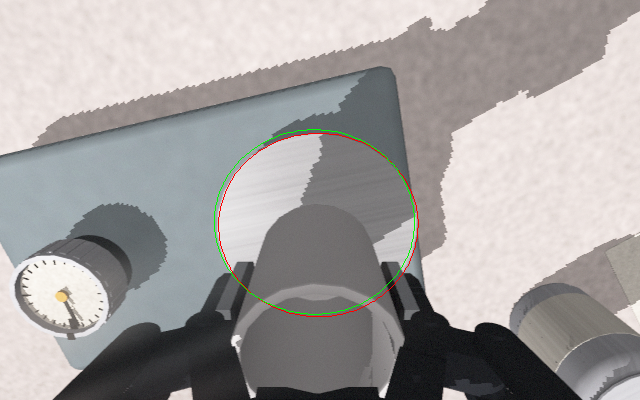

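The pan fit gives (529.6,81.4) with r=59.7 against 60 expected, and the cup is within 2 mm of its centre. I'm lowering about 31 mm onto the pan.

```bash
python3 -m pendant '[0.03,0,0.008,0,0,0, 0.06,0,0.008,0,0,0, 0.09,0,0.008,0,0,0, 0.11,0,0.008,0,0,0, 0.12,0,0.008,0,0,0, 0.126,0,0.008,0,0,0, 0.126,0,0.008,0,0,0, 0.126,0,0.008,0,0,0]' -1 40
python3 - <<'E'
from h import *
s=ctrl.sense(); im=optics.capture("wrist"); cv2.imwrite("pics/w9.png",im[:,:,::-1])
crop(im,0,220,160,350,5,"pics/w9d.png")
print(s["time_s"],s["eef_pos"],s["force"],s["grip_width"])
E
```

```text
time_s: 7.0
eef_pos: [529.8, 81.9, 75.2]
ee_rot: [0.694, 0.146, 0.691, -0.144]
force: [-0.5, -0.4, -2.3]
grip_width: 0.656
7.0 [529.83716537  81.86153919  75.24243469] [-0.52175536 -0.37748205 -2.26542832] 0.6555341681931339
```

View pics/w9.png

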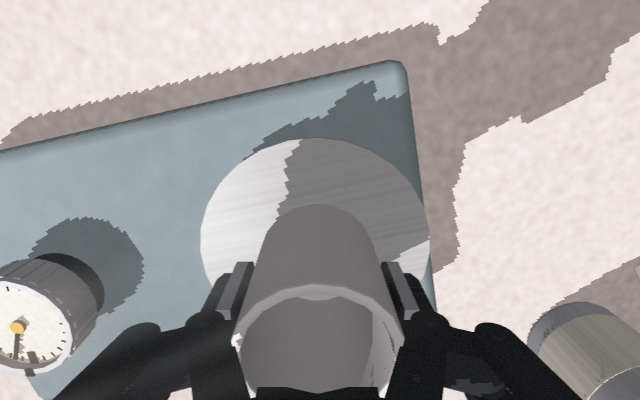

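Contact is starting: the needle has begun to turn clockwise. I'm lowering a few more mm and then releasing.

```bash
python3 -m pendant '[0.006,0,0,0,0,0, 0.012,0,0,0,0,0, 0.014,0,0,0,0,0, 0.014,0,0,0,0,0]' -1 40;  python3 -m pendant '[0,0,0,0,0,0, 0,0,0,0,0,0, 0,0,0,0,0,0, 0,0,0,0,0,0, 0,0,0,0,0,0, 0,0,0,0,0,0, 0,0,0,0,0,0, 0,0,0,0,0,0]' 1 40
python3 - <<'E'
from h import *
s=ctrl.sense(); im=optics.capture("wrist"); cv2.imwrite("pics/w10.png",im[:,:,::-1])
print(s["time_s"],s["eef_pos"],s["force"],s["grip_width"])
E
```

```text
time_s: 7.38
eef_pos: [530.1, 81.8, 71.9]
ee_rot: [0.694, 0.146, 0.69, -0.144]
force: [-1.3, 0.4, 0.9]
grip_width: 0.661
time_s: 8.05
eef_pos: [530.1, 81.8, 71.9]
ee_rot: [0.694, 0.146, 0.69, -0.144]
force: [-0.1, -0.2, -0.2]
grip_width: 0.995
8.05 [530.10205923  81.842838    71.92515707] [-0.08133841 -0.19184803 -0.21354825] 0.9950432713034584
```

View pics/w10.png

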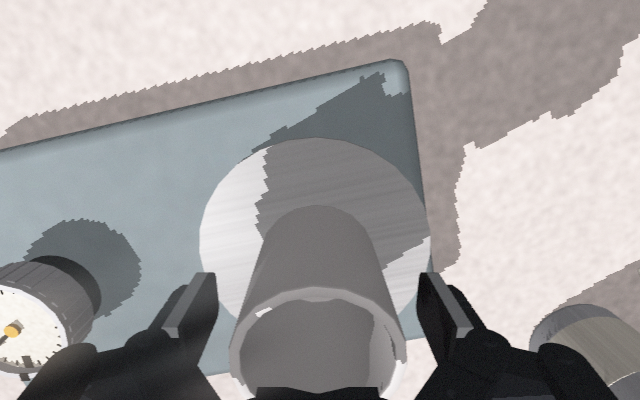

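The cup is released and standing centred on the pan. I'm rising straight up and then moving over the dial at (500,-71).

```bash
python3 -m pendant '[-0.06,0,0,0,0,0, -0.16,0,0,0,0,0, -0.28,0,0,0,0,0, -0.4,0,0,0,0,0, -0.42,-0.1,0.02,0,0,0, -0.42,-0.25,0.06,0,0,0, -0.42,-0.4,0.09,0,0,0, -0.42,-0.55,0.12,0,0,0, -0.42,-0.608,0.137,0,0,0, -0.42,-0.608,0.137,0,0,0, -0.42,-0.608,0.137,0,0,0]' 1 40
python3 - <<'E'
from h import *
s=ctrl.sense(); im=optics.capture("wrist"); cv2.imwrite("pics/w11.png",im[:,:,::-1])
im2=optics.capture("scene"); crop(im2,260,100,460,250,4,"pics/sc11.png")
print(s["time_s"],s["eef_pos"],s["force"],s["grip_width"])
uv=proj("wrist",[[500,-71,92],[s["eef_pos"][0],s["eef_pos"][1],92]],s); print(uv.round(1))
u,v=uv[0].astype(int); crop(im,max(u-60,0),max(v-60,0),u+60,v+60,5,"pics/w11d.png"); print(u,v)
E
```

```text
time_s: 9.02
eef_pos: [499.8, -71.6, 176.4]
ee_rot: [0.694, 0.147, 0.69, -0.144]
force: [0.1, -0.5, -0.3]
grip_width: 0.998
9.0167 [499.80697061 -71.61836063 176.42253893] [ 0.10694062 -0.4997814  -0.33950022] 0.9984061066996843
[[318.9 200.7]
 [318.1 200.8]]
318 200
```

View pics/w11.png

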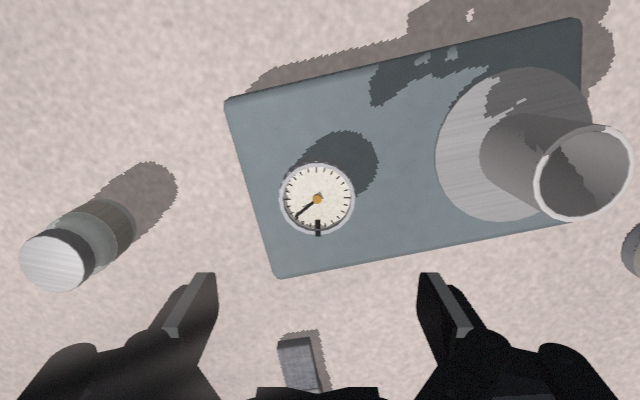

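View pics/w11d.png

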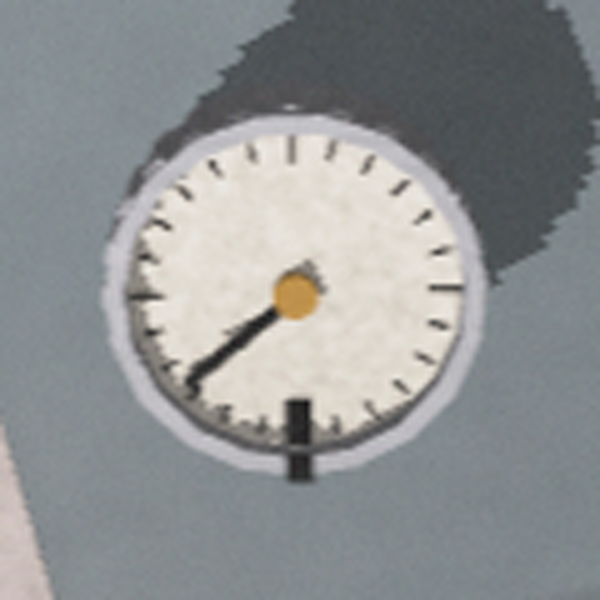

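View pics/sc11.png

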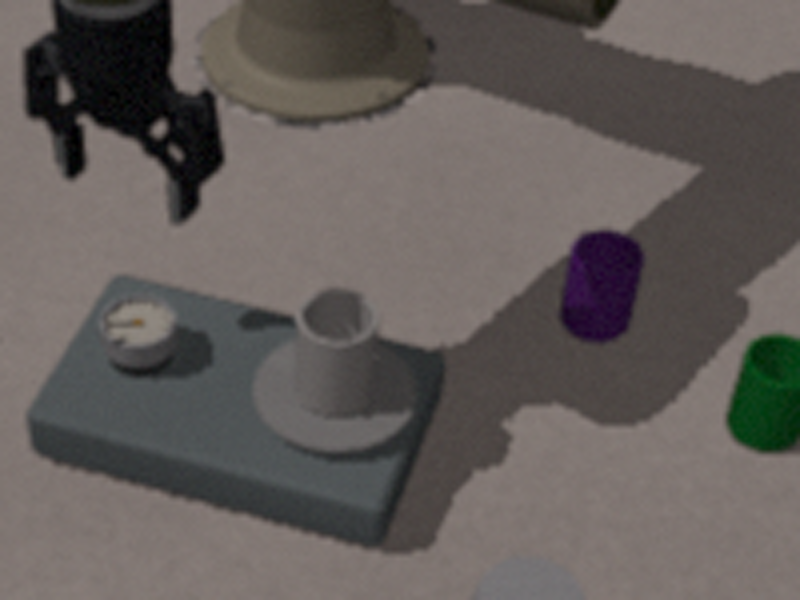

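The dial is centred at about (317.5,198.7) as predicted. The zero bar points straight down in the image, and the needle is about 51° clockwise of it. The cup is upright on the pan. Next I'll rectify the dial face and measure the angles.

```bash
cat >> h.py <<'E'
def dial(im,s,c=(500,-71),z=89,r=36,name=None):
    """rectified top-down view, x right = world x? use px: u=(X-cx), v=-(Y-cy): ccw world = ccw image"""
    k=9; N=2*r*k
    W=np.array([[c[0]-r,c[1]+r,z],[c[0]+r,c[1]+r,z],[c[0]+r,c[1]-r,z],[c[0]-r,c[1]-r,z]],float)
    H=cv2.getPerspectiveTransform(proj("wrist",W,s).astype(np.float32),np.array([[0,0],[N,0],[N,N],[0,N]],np.float32))
    D=cv2.warpPerspective(im,H,(N,N),flags=cv2.INTER_CUBIC)
    if name: cv2.imwrite(name,D[:,:,::-1])
    return D,k,N
def angs(D,k,N,hub):
    """hub in px of rectified image; returns needle & bar clockwise-from-world-x angles (deg)"""
    g=cv2.GaussianBlur(cv2.cvtColor(D,cv2.COLOR_RGB2GRAY),(0,0),3).astype(float)
    a=np.deg2rad(np.arange(0,360,.5)); out={}
    for nm,(r0,r1) in {"needle":(7,16),"bar":(21,26)}.items():
        rr=np.arange(r0,r1,.25)*k
        X=hub[0]+np.outer(rr,np.cos(a)); Y=hub[1]+np.outer(rr,np.sin(a))
        P=cv2.remap(g.astype(np.float32),X.astype(np.float32),Y.astype(np.float32),cv2.INTER_LINEAR).mean(0)
        P=P.max()-P; w=P; i=np.argmax(w); d=(np.arange(len(a))-i+len(a)//2)%len(a)-len(a)//2
        q=np.where(np.abs(d)<30,np.maximum(w-0.5*w[i],0),0); out[nm]=(np.rad2deg(a[i])+0.5*(q*d).sum()/q.sum())%360
    return out
E
python3 - <<'E'
from h import *
s=ctrl.sense(); im=cv2.imread("pics/w11.png")[:,:,::-1]
D,k,N=dial(im,s,name="pics/d11.png"); print(N)
E
```

```text
648
```

View pics/d11.png

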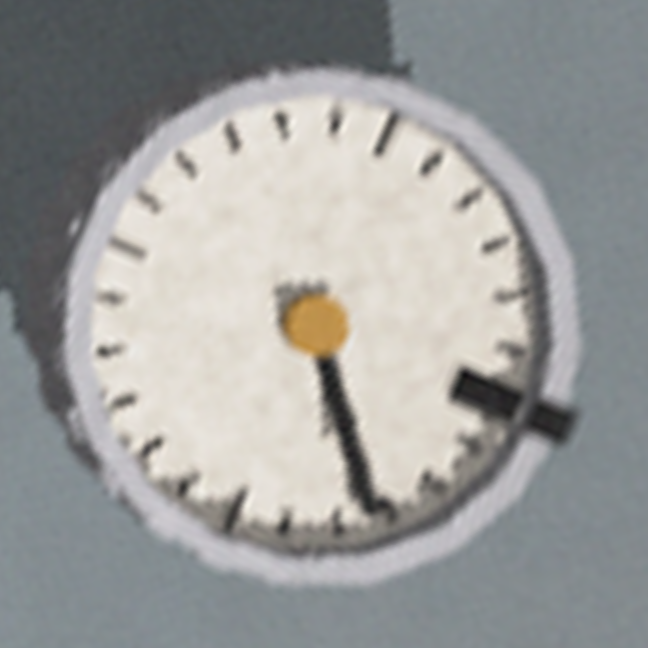

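The rectified view shows the bar at about 22° and the needle at about 72°, both clockwise from world x. The needle radius is 21.7 mm against 22, and the ring is 57 mm against 58. I'll compute the precise angles and the descent.

Run:
```python
from h import *
s=ctrl.sense(); im=cv2.imread("pics/w11.png")[:,:,::-1].copy()
for z in (87,89,91):
    D,k,N=dial(im,s,z=z); 
    hs=cv2.cvtColor(D,cv2.COLOR_RGB2HSV); m=cv2.inRange(hs,(8,120,80),(30,255,255)); M=cv2.moments(m); hub=(M["m10"]/M["m00"],M["m01"]/M["m00"])
    o=angs(D,k,N,hub); print(z,np.round(hub,1),o,"turn",o["needle"]-o["bar"])
Rt=Rq(s["ee_rot"]).as_matrix(); print(Rt.round(4).tolist())
d=Rt.T@(np.array([499,-71,33])-s["eef_pos"]); print(d.round(1),(d/250).round(3))
# tilt correction: world rotation taking tool x to -z
x=Rt[:,0]; v=np.cross(x,[0,0,-1]); print("tilt rotvec tool, share",(Rt.T@v/np.pi).round(4))
print(s["joints"].round(3))
```

```text
87 [320.6 327.3] {'needle': np.float64(73.96636042722976), 'bar': np.float64(21.25814440834436)} turn 52.708216018885395
89 [315. 325.] {'needle': np.float64(73.92978561750324), 'bar': np.float64(21.14527417089199)} turn 52.78451144661125
91 [309.4 322.5] {'needle': np.float64(73.92403100767963), 'bar': np.float64(21.07972410582434)} turn 52.84430690185529
[[0.0056, 0.4007, 0.9162], [0.0026, 0.9162, -0.4007], [-1.0, 0.0046, 0.0041]]
[143.4  -1.6  -1.2] [ 0.574 -0.007 -0.005]
tilt rotvec tool, share [-0.      0.0013 -0.0015]
[-0.375  0.296  1.614  0.005  1.228 -1.535]
```

The needed turn is about 51–53° clockwise. I'm descending straight over the dial with the gripper open.

```bash
python3 -m pendant '[0.12,-0.004,-0.003,0,0.001,-0.0015, 0.25,-0.007,-0.005,0,0.001,-0.0015, 0.36,-0.007,-0.005,0,0.001,-0.0015, 0.45,-0.007,-0.005,0,0.001,-0.0015, 0.52,-0.007,-0.005,0,0.001,-0.0015, 0.56,-0.007,-0.005,0,0.001,-0.0015, 0.574,-0.007,-0.005,0,0.001,-0.0015, 0.574,-0.007,-0.005,0,0.001,-0.0015, 0.574,-0.007,-0.005,0,0.001,-0.0015]' 1 60
python3 - <<'E'
from h import *
s=ctrl.sense(); im=optics.capture("wrist"); cv2.imwrite("pics/w12.png",im[:,:,::-1])
im2=optics.capture("scene"); crop(im2,230,80,400,220,4.5,"pics/sc12.png")
print(s["time_s"],s["eef_pos"],s["force"],s["grip_width"],Rq(s["ee_rot"]).as_matrix().round(4).tolist())
E
```

```text
time_s: 9.87
eef_pos: [499.6, -70.9, 33.7]
ee_rot: [0.693, 0.144, 0.691, -0.145]
force: [0.9, -0.0, 0.4]
grip_width: 1.0
9.8667 [499.55747665 -70.93833292  33.74837837] [ 0.93310762 -0.00944987  0.44646779] 1.000336601153654 [[0.0022, 0.4001, 0.9165], [-0.001, 0.9165, -0.4001], [-1.0, -0.0001, 0.0024]]
```

View pics/w12.png

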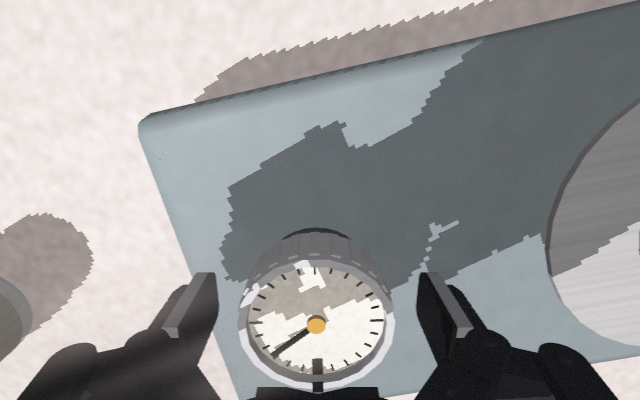

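View pics/sc12.png

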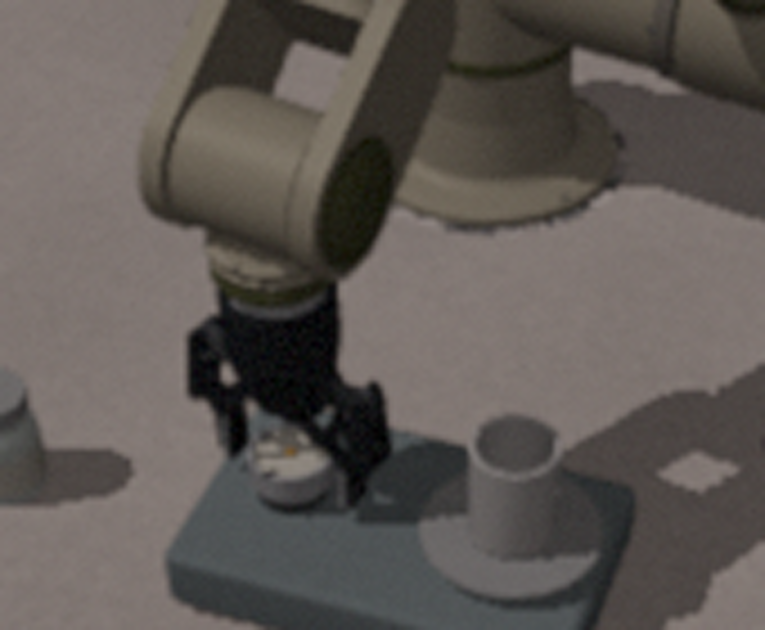

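The fingers straddle the bezel, centred at x≈316.5 with tips above the housing. I'm closing with 50 N.

```bash
python3 -m pendant '[0,0,0,0,0,0, 0,0,0,0,0,0, 0,0,0,0,0,0, 0,0,0,0,0,0, 0,0,0,0,0,0, 0,0,0,0,0,0]' -1 50
python3 - <<'E'
from h import *
s=ctrl.sense(); im=optics.capture("wrist"); cv2.imwrite("pics/w13.png",im[:,:,::-1])
print(s["time_s"],s["eef_pos"],s["force"],s["grip_width"],Rq(s["ee_rot"]).as_matrix().round(4).tolist())
D,k,N=dial(im,s,c=(499,-71),z=89,name="pics/d13.png")
hs=cv2.cvtColor(D,cv2.COLOR_RGB2HSV); m=cv2.inRange(hs,(8,120,80),(30,255,255)); M=cv2.moments(m); hub=(M["m10"]/M["m00"],M["m01"]/M["m00"])
print(hub,angs(D,k,N,hub))
E
```

```text
time_s: 10.47
eef_pos: [499.9, -71.6, 34.9]
ee_rot: [0.694, 0.144, 0.691, -0.145]
force: [-3.3, -0.9, 8.4]
grip_width: 0.667
10.4667 [499.8691075  -71.56503023  34.87582899] [-3.28351819 -0.93568335  8.38835855] 0.666568286041737 [[0.0036, 0.4004, 0.9164], [-0.0021, 0.9164, -0.4003], [-1.0, -0.0005, 0.0041]]
(327.35712, 337.19264) {'needle': np.float64(75.90576450745462), 'bar': np.float64(19.84930934504004)}
```

View pics/w13.png

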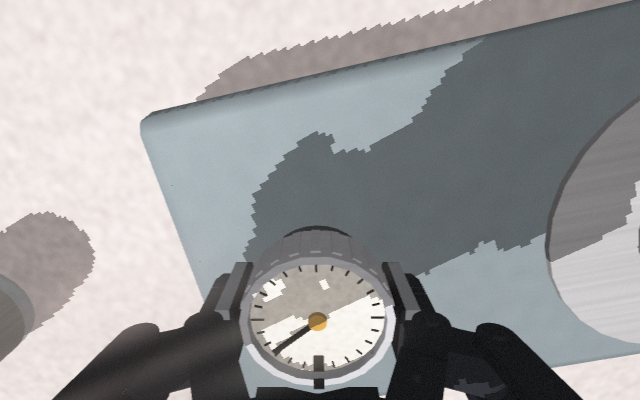

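View pics/d13.png

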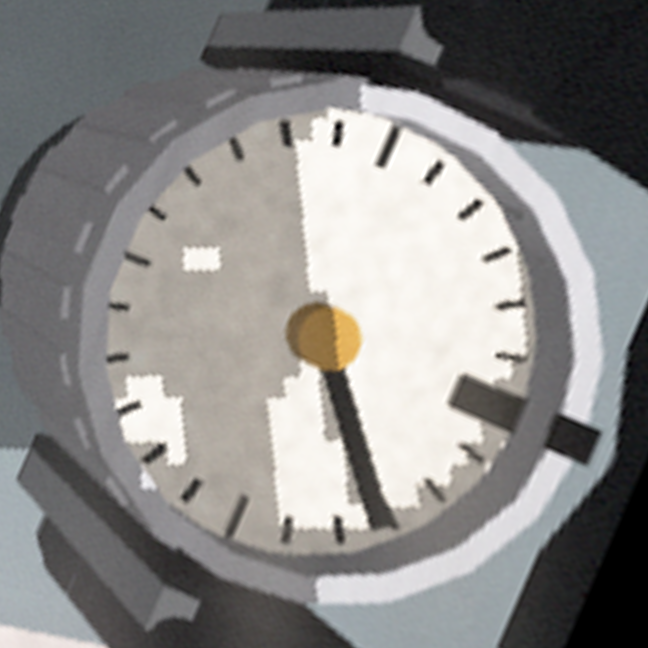

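Gripped at 0.667. The opposite division marks put the bar at 22.1° and the needle line at 72.5°; the raised hub shows parallax that biased the automatic values. I'm turning 50.4° clockwise, which is +0.28 about tool x.

```bash
python3 -m pendant '[0,0,0,0.02,0,0, 0,0,0,0.05,0,0, 0,0,0,0.08,0,0, 0,0,0,0.11,0,0, 0,0,0,0.14,0,0, 0,0,0,0.17,0,0, 0,0,0,0.2,0,0, 0,0,0,0.23,0,0, 0,0,0,0.26,0,0, 0,0,0,0.28,0,0, 0,0,0,0.28,0,0, 0,0,0,0.28,0,0]' -1 50
python3 - <<'E'
from h import *
s=ctrl.sense(); im=optics.capture("wrist"); cv2.imwrite("pics/w14.png",im[:,:,::-1])
Rt=Rq(s["ee_rot"]).as_matrix()
print(s["time_s"],s["eef_pos"],s["force"],s["wrist_torque"],s["grip_width"],Rt.round(4).tolist(),np.degrees(np.arctan2(Rt[1,1],Rt[0,1])))
D,k,N=dial(im,s,c=(499,-71),z=89,name="pics/d14.png")
E
```

```text
time_s: 11.52
eef_pos: [499.6, -71.7, 35.0]
ee_rot: [0.567, 0.425, 0.564, -0.425]
force: [-3.0, -2.4, 1.6]
grip_width: 0.662
11.5167 [499.60874824 -71.73066605  34.96709387] [-3.03491737 -2.40714652  1.63345885] [-0.38071274  0.63866325 -0.08699478] 0.6622742421436811 [[0.003, 0.9607, 0.2777], [-0.0023, 0.2777, -0.9607], [-1.0, 0.0022, 0.0031]] 16.121689051812158
```

View pics/w14.png

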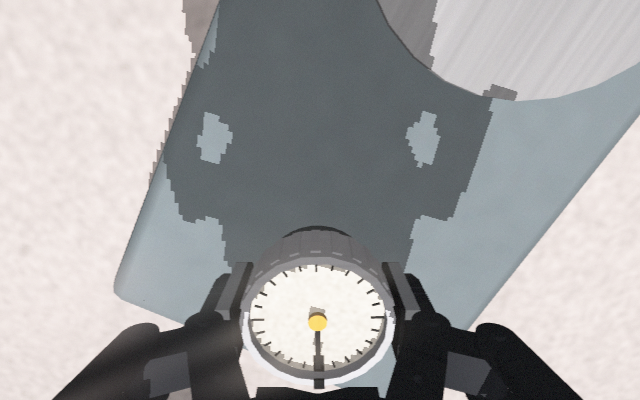

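View pics/d14.png

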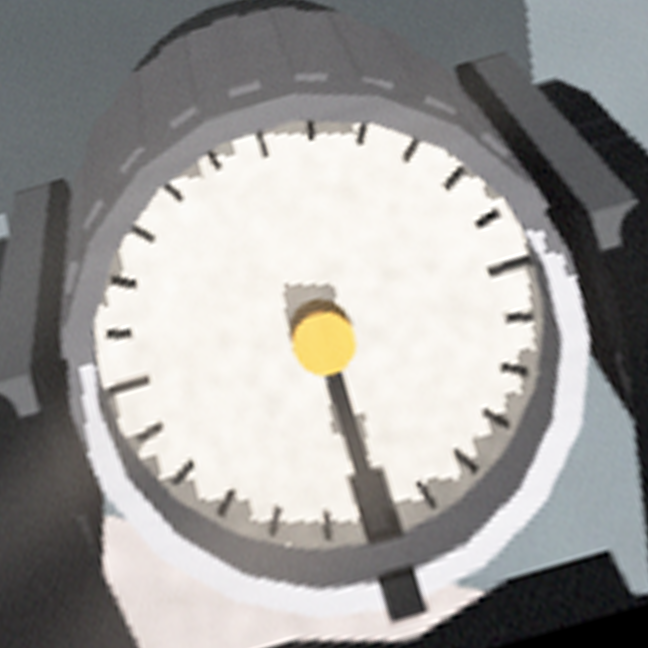

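The bar now lies directly under the needle, and the tool turned 50.3° (66.4°→16.1°). I'm releasing and rising straight up to check.

```bash
python3 -m pendant '[0,0,0,0,0,0, 0,0,0,0,0,0, 0,0,0,0,0,0, 0,0,0,0,0,0, 0,0,0,0,0,0, 0,0,0,0,0,0, 0,0,0,0,0,0]' 1 50; python3 -m pendant '[-0.04,0,0,0,0,0, -0.12,0,0,0,0,0, -0.24,0,0,0,0,0, -0.36,0,0,0,0,0, -0.48,0,0,0,0,0, -0.56,0,0,0,0,0, -0.56,0,0,0,0,0, -0.56,0,0,0,0,0]' 1 50
python3 - <<'E'
from h import *
s=ctrl.sense(); im=optics.capture("wrist"); cv2.imwrite("pics/w15.png",im[:,:,::-1])
im2=optics.capture("scene"); crop(im2,230,80,430,230,4,"pics/sc15.png")
print(s["time_s"],s["eef_pos"],s["force"],s["grip_width"])
D,k,N=dial(im,s,c=(499,-71),z=89,name="pics/d15.png")
E
```

```text
time_s: 12.15
eef_pos: [499.6, -71.7, 35.0]
ee_rot: [0.567, 0.425, 0.564, -0.425]
force: [-0.3, 0.6, 0.6]
grip_width: 0.999
time_s: 12.82
eef_pos: [499.5, -71.5, 176.2]
ee_rot: [0.567, 0.425, 0.563, -0.425]
force: [-0.6, -0.1, -0.9]
grip_width: 0.999
12.8167 [499.49940806 -71.46388521 176.18852673] [-0.57045449 -0.11107102 -0.86571212] 0.9986481376785001
```

View pics/w15.png

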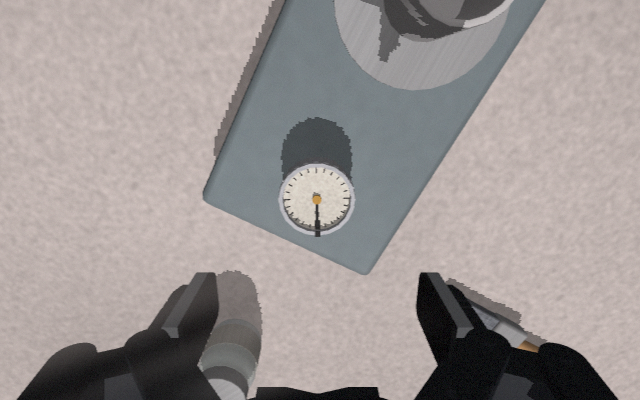

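View pics/d15.png

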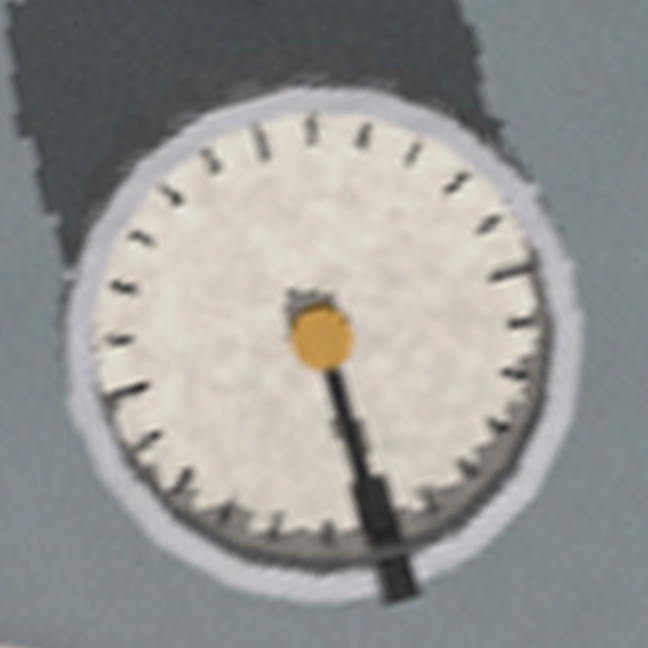

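View pics/sc15.png

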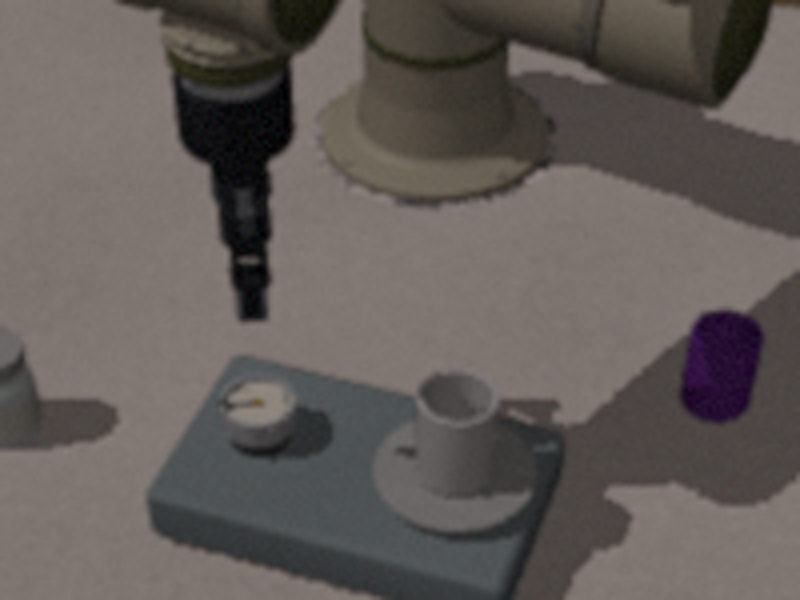

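The bar is at 72.8° by opposite marks and the needle at about 72.5–73.3°, so they agree within about 1° (tolerance 5.7°). The cup is upright on the pan. I'll do one last check of the bystanders and the cup from the top camera, then hand in.

Run:
```python
from h import *
a=cv2.imread("pics/top0.png"); b=optics.capture("top")[:,:,::-1]; cv2.imwrite("pics/tp16.png",b)
s=ctrl.sense(); print(s["time_s"],s["force"],s["dq"].round(3),s["grip_width"])
# refined needle/bar: dark-pixel line fits in the rectified picture
D=cv2.imread("pics/d15.png"); g=cv2.GaussianBlur(cv2.cvtColor(D,cv2.COLOR_BGR2GRAY),(0,0),1.5)
Y,X=np.mgrid[:648,:648]; r=np.hypot(X-322,Y-338)/9; th=np.degrees(np.arctan2(Y-338,X-322))
for nm,lo,hi in [("needle",6,14),("bar",18,29)]:
    m=(r>lo)&(r<hi)&(abs(th-73)<12)&(g<70); p=np.c_[X[m],Y[m]].astype(np.float32)
    l=cv2.fitLine(p,cv2.DIST_HUBER,0,.01,.01).ravel(); print(nm,m.sum(),np.degrees(np.arctan2(l[1],l[0])),p.mean(0))
```

```text
12.9667 [-0.1943322  -0.16340447 -0.34403108] [-0.001  0.006  0.001  0.001  0.    -0.002] 0.9996289371869417
needle 760 71.39565 [348.14078 425.93552]
bar 2635 71.84902 [384.359   537.56055]
```

View pics/tp16.png

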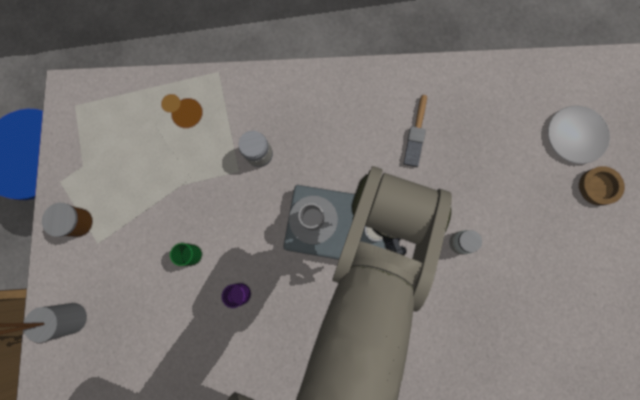

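The top view shows the cup centred on the pan at (312,216). The jar (466,242), tin (254,148), brush (415,140) and both look-alike cups are where they started. Line fits put the needle at 71.4° and the bar at 71.8°. I'm handing in.

Run:
```python
from rig import workorder
print(workorder.finish_job())
```

```text
the job is handed in; nothing more can be done
None
```

The cup is standing released on the middle of the pan and the bezel is turned so its zero bar lines up with the needle. I handed the job in at about 13 s; it reports no verdict.

**Cup:** I set it down within about 1 mm of the measured pan centre. In the scene and top pictures afterwards it stands upright and centred on the pan.

**Bezel:** I gripped the bezel and turned it 50.3° clockwise. In the last wrist picture, line fits put the needle at 71.4° and the zero bar at 71.8°. A separate reading off the dial marks gave 72.8° for the bar and about 73° for the needle. Either way they agree within about 1°, against the 5.7° allowed.

**Rest of the scene:** in the last top view the jar, tin, brush and both look-alike cups are where they started. At hand-in the gripper was open and well above the dial, with tool force near zero.

**What went wrong or disagreed:**
- **First grasp:** it closed on nothing. The fingertips are about 42 mm further back than the stated tool point, so they shut at rim height without moving the cup. I corrected for this in both later grasps.
- **Scene camera:** it put points 3–8 mm away from where the top camera did, so I relied on the wrist camera for final positions.
- **Dial angles:** my first automatic readings were 1–4° off because the needle sits above the face and casts a shadow. I used the dial marks and line fits instead.

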